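# Uncap a sewing-table magnifier and set its focus collar

## Task

Get the stand magnifier on the sewing table ready for use. First lift the dust cap off its eyepiece and set it down, knob up and without dropping it, in the wooden tray. Then turn the focus collar until its pointer has clicked in at the one large stud, let go, and leave everything else standing where it is.

Things in the scene. Friction and masses are not known exactly. Their poses are not given: they have to be found in the camera images.
- magnifier: Fixed stand magnifier. Origin at the centre of its underside on the table, z up along the barrel. White round foot, a white round scale plate of radius 105 mm whose top is 68 mm high, a black barrel of radius 30 mm up to 108 mm and on it the eyepiece, radius 23.5 mm, up to 135 mm. Nothing else of it is higher, apart from the collar's post and the cap.
- eyepiece_top (a point): Centre of the eyepiece's top face, 135 mm above the table, on the barrel's axis.
- cap_knob (a point): Loose grey dust cap (50 to 100 g) standing over the eyepiece: a round cup, mouth down, 58 mm wide and 26 mm tall, with an upright round knob 22 mm wide and 36 mm tall on top. This point is on the knob's axis, 50 mm above the cap's rim and 12 mm below the knob's top. The skirt reaches 21 mm down over the eyepiece with 2.5 mm play all round, so lift it straight up by 30 mm or more. z is up along the knob.
- collar (a joint): Angle of the dark steel focus collar about the vertical barrel, rad, growing anticlockwise seen from above, 0 to 2.44. It clicks into eight stops 0.349 (20 degrees) apart, at 0, 0.349, 0.698 ... 2.443, and springs to the nearest one when let go; it starts in or near one of the first two. About 4 N at the post takes it over a click. At angle a its pointer lies at a - 1.222 rad from the magnifier's own x axis.
- collar_post (a point): The collar (radius 36 mm, 79 to 101 mm above the table) has one flat arm whose tip, 80 mm from the axis, is the pointer. On the arm, 64 mm from the barrel's axis, stands an upright round finger post 16 mm wide, from 92 to 142 mm above the table, to pinch from above or push. This point is on the post's axis, 125 mm above the table and 17 mm below its top. Turns with the collar.
- collar_pointer (a point): Point on the pointer's line 92 mm from the barrel's axis (12 mm beyond the arm's tip), 87 mm high: over the circle of studs. It lies straight over a stud when the collar is at that stud's stop.
- big_stud_top (a point): Centre of the top of the one large dark steel stud on the scale plate, 18 mm wide and 14 mm tall (top 82 mm above the table), 92 mm from the barrel's axis. It marks the stop wanted: the fourth to seventh stop, 1.047, 1.396, 1.745 or 2.094 rad. The other three of these have small studs, 8 mm wide and 8 mm tall.
- tray: Fixed empty square tray of light wood, 150 x 150 mm outside, rim 25 mm high, walls and floor 5 mm thick. Origin at the centre of its underside on the table; x and y along its sides. A cap standing in it has cap_knob 55 mm above the table.
- dust_cap: The dust cap again, its origin at the centre of its rim plane (50 mm below cap_knob).
- thread_cone: Bystander, not to be moved: white cone of thread, 72 mm wide, 130 mm tall, at the back. Origin at its underside.
- button_jar: Bystander, not to be moved: glass jar with steel lid, 70 mm wide, 100 mm tall, at the left. Origin at its underside.
- bobbin_box: Bystander, not to be moved: flat box 90 x 130 x 39 mm with eight bobbins showing in its lid, at the right. Origin at its underside.
- tape_tin: Bystander, not to be moved: round white tape-measure case, 64 mm wide, 22 mm tall, near the robot. Origin at its underside.
- spool: Bystander, not to be moved: wooden spool, 52 mm wide, 58 mm tall, near the robot at the left. Origin at its underside.
- lint_brush: Bystander, not to be moved: wooden lint brush 170 mm long, lying near the robot at the right. Origin at its underside.
- ruler: Bystander, not to be moved: clear flat ruler 300 x 60 x 4 mm, lying at the back left. Origin at its underside.

How it is judged:
By the outcome, as a careful person would: the job done as asked, in the order asked, and still so for the second after the job is handed in, with the robot touching nothing.
It also fails if it takes over 53 s, if anything falls off the work surface, if the arm or the gripper's body presses on something with over 40 N, if the wrist force passes 120 N, or if a joint passes its speed limit or range.

## Robot

A 7-joint arm with a two-finger parallel gripper is mounted at the origin on the work surface. World frame = base frame: x ahead of the robot, y to its left, z up, the work surface at z = 0. Lengths are in mm, angles in rad, forces in N, time in s.
With the tool pointing down it reaches from about 425 to 875 mm from the base axis. Payload 9.9 kg.
Tool frame: the origin (TCP) lies midway between the tips of the shut fingers; the grasp point (between the pads) lies robot.hold_point_z behind it (robot.hold_point_z is the distance from the TCP to the grasp point, in mm); x points along the fingers, y is the direction in which the jaws open and shut, and the axes are right-handed (so a half turn about x gives the same grasp; the last joint's range is limited). The gripper opens to 85 mm and grips with 20 to 120 N. Pads are 22 mm wide; open, the fingers measure 114 mm over their backs; the gripper's body (76 mm by 85 mm) begins 54 mm behind the grasp point. The pads swing forward as they close: fully open they stand 13 mm farther back than shut.
Start: joints at [1.22, 0.576, 0.025, 1.437, -0.015, 1.129, -0.057], TCP at [177.965, -651.119, 202.289] pointing down, gripper open.
Joint ranges: [-2.76, 2.76], [-0.34, 2.15], [-1.52, 1.57], [0.19, 2.46], [-1.09, 4.23], [0.17, 1.99], [-2.82, 2.82]. Speed limits (rad/s): [2.22, 2.22, 3.01, 3.01, 3.14, 3.14, 3.14].

## Interface

Orientations are given as a unit quaternion [w, x, y, z].
In Python, from rig import robot gives the robot as it stands.
- The arm moves only by the tool drive_tool, never from a script. Its argument "deltas" is a list of rows, each an object with "translation": the shift along the tool's x, y, z in cm, a list of three; "roll": the turn about the tool's x in rad; "hand": the opening, from 0 (shut) to 1 (fully open). In form: [{"translation": [tx, ty, tz], "roll": roll, "hand": hand}, ...]. A call has 1 to 10 rows; each row shifts and turns the pose as measured when the row begins, along the tool's axes as they then stand; what a row does not reach is not made up. A row lasts 1/10 s, in which the tool goes at most 50 mm and 8.59 degrees, less where a joint would pass 70% of its speed; a pose out of reach is approached as far as the arm can. A call is refused whole if a number of a shift passes 5 or a number of a turn 0.15, either way. A call with a gripper value outside its range is refused whole. The fingers move at their own pace and stop on an object; the grip force is fixed at half the most. Time passes only in rows, so rows that do not move let the fingers close. It gives the time, the measured TCP pose, the force and the opening at its end, in the units of the state.
- robot.get_obs(): the state, without advancing time (a new reading comes with each control period).
- robot.grab_frame(name): name is "scene" or "top" or "wrist"; returns the picture (400x640x3 uint8, blue, green, red); there is no depth.
- robot.calibration(name): a dict with "fx", "fy", "cx", "cy" (pixels), "R" (3x3) and "t" (3): a world point X has camera coordinates R X + t. Camera axes: x right, y down, z forward; pixel columns grow to the right and rows downward; lengths in mm; the calibration is good to about 2 mm. A picture is of the moment at which its call begins: read the wrist's pose just before it. calibration takes no time and is no camera call; for the wrist camera it gives the pose at the moment of the call.
- robot.finish_job(): hands the job in, once; it reports no verdict.
The state is a dict: "time_s": time; "qpos": joint angles; "joint_velocities": joint speeds; "joint_torque": joint torques, N m; "eef_pos": TCP position; "tcp_rot": TCP orientation; "wrist_force": force on the tool from outside, world axes, zero at the start; "wrist_torque": the same for the moment, N m; "opening": finger opening in mm.
Only numpy, scipy, OpenCV 4.12 (cv2) and the standard library are available. Lean on these libraries where they do the work, as an engineer would, in place of code of your own. Each camera call takes 0.05 s, during which the arm holds its last target. There are 200 camera calls.

## Working session

There is one attempt and no reset: what is moved stays moved. The work goes in short steps, Python scripts to look and compute and a tool call to move; the robot and the scene stay as the last step left them, time stands still between calls to the robot, and variables do not carry over. Pictures are saved under pics/ and viewed, about 8 in all and at most 12, crops included, and the job is handed in when it is done.

Besides the shell and the picture viewer there is one more tool, called after "Call:" in YAML: its name, and indented under it one key for each argument. drive_tool: Moves the arm, as the interface text tells. Its arguments: {"type":"object","properties":{"deltas":{"type":"array"}},"required":["deltas"]}

```bash
mkdir -p pics; ls; python3 - <<'E'
from rig import robot
import cv2,numpy as np
o=robot.get_obs()
print({k:np.round(v,3) for k,v in o.items()}, robot.hold_point_z)
for n in("scene","top"):
    c=robot.calibration(n);print(n,{k:np.round(v,3).tolist() for k,v in c.items()})
    cv2.imwrite(f"pics/{n}0.png",robot.grab_frame(n))
E
```

```text
pics
{'time_s': np.float64(0.0), 'qpos': array([ 1.22 ,  0.577,  0.025,  1.438, -0.015,  1.129, -0.056]), 'joint_velocities': array([-0.001,  0.   , -0.   , -0.   ,  0.001,  0.   , -0.001]), 'joint_torque': array([ 2.0000e-03, -7.6575e+01,  2.2510e+00, -2.8596e+01,  1.5000e-02,
        1.3000e-02,  0.0000e+00]), 'eef_pos': array([ 177.83 , -650.63 ,  201.448]), 'tcp_rot': array([-0.093, -0.701, -0.095,  0.701]), 'wrist_force': array([-0.223, -0.356,  0.494]), 'wrist_torque': array([ 0.022, -0.001,  0.009]), 'opening': np.float64(85.533)} 18.700000000000003
scene {'fx': 492.313, 'fy': 492.313, 'cx': 317.412, 'cy': 199.69, 'R': [[0.219, 0.976, -0.014], [0.826, -0.193, -0.53], [-0.52, 0.104, -0.848]], 't': [-126.608, -382.096, 1647.675]}
top {'fx': 446.551, 'fy': 446.551, 'cx': 319.626, 'cy': 201.114, 'R': [[-0.027, -0.999, -0.017], [-0.987, 0.029, -0.159], [0.159, 0.012, -0.987]], 't': [31.674, 585.208, 1283.313]}
```

View pics/top0.png

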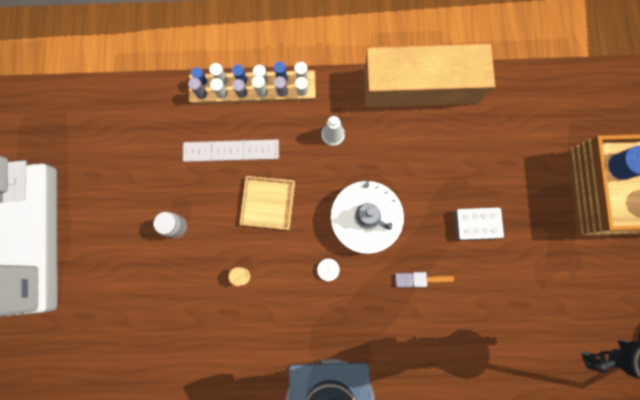

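View pics/scene0.png

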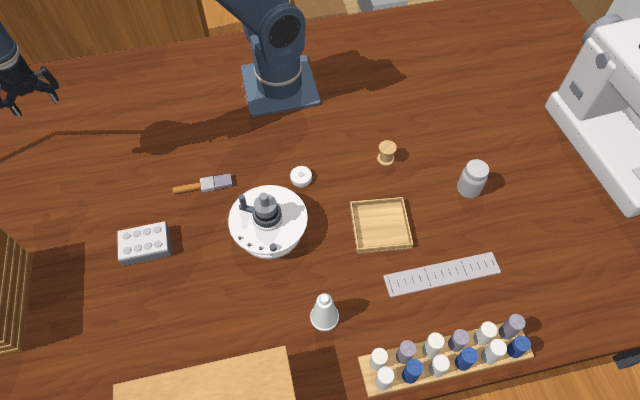

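The top view shows the plate near (367,217), the cap on it, the post near (388,225), the studs near (366–392,185–198), and the tray near (267,203). In the scene view the big stud is at about (273,247) and the post at about (242,202). Next I'll measure these and crop.

```bash
cat > h.py <<'E'
import cv2,numpy as np
from rig import robot
def ray(c,uv):
    R=np.array(c["R"]);t=np.array(c["t"])
    d=R.T@np.array([(uv[0]-c["cx"])/c["fx"],(uv[1]-c["cy"])/c["fy"],1.]);return -R.T@t,d
def onz(c,uv,z):
    o,d=ray(c,uv);return o+d*(z-o[2])/d[2]
def proj(c,X):
    p=np.array(c["R"])@np.array(X)+c["t"];return np.array([c["fx"]*p[0]/p[2]+c["cx"],c["fy"]*p[1]/p[2]+c["cy"]])
E
python3 - <<'E'
from h import *
for n,(x0,y0,x1,y1),trayc in(("top",(320,172,416,262),(267,203)),("scene",(220,180,316,262),(381,224))):
    c=robot.calibration(n);im=cv2.imread(f"pics/{n}0.png");hsv=cv2.cvtColor(im,cv2.COLOR_BGR2HSV)
    m=((hsv[...,1]<70)&(hsv[...,2]>130)).astype(np.uint8)
    w=np.zeros_like(m);w[y0:y1,x0:x1]=m[y0:y1,x0:x1]
    cs=max(cv2.findContours(w,0,1)[0],key=cv2.contourArea)
    h=cv2.convexHull(cs)[:,0]
    P=np.array([onz(c,p,68)[:2] for p in h]);ctr,r=cv2.minEnclosingCircle(P.astype(np.float32))
    # algebraic circle fit
    A=np.c_[2*P,np.ones(len(P))];s=np.linalg.lstsq(A,(P**2).sum(1),rcond=None)[0]
    print(n,"plate",ctr,r,"fit",s[:2],np.sqrt(s[2]+s[:2]@s[:2]))
    tm=((hsv[...,0]>10)&(hsv[...,0]<30)&(hsv[...,2]>140)).astype(np.uint8)
    w=np.zeros_like(tm);u,v=trayc;w[v-40:v+40,u-40:u+40]=tm[v-40:v+40,u-40:u+40]
    cs=max(cv2.findContours(w,0,1)[0],key=cv2.contourArea);
    Pt=np.array([onz(c,p,25)[:2] for p in cv2.convexHull(cs)[:,0]]).astype(np.float32)
    print("tray",cv2.minAreaRect(Pt))
    cv2.imwrite(f"pics/{n}c.png",cv2.resize(im[y0:y1,x0:x1],None,fx=6,fy=6,interpolation=cv2.INTER_CUBIC))
a=cv2.imread("pics/topc.png")
b=cv2.imread("pics/scenec.png")
cv2.imwrite("pics/both.png",cv2.resize(np.vstack([a,b]),None,fx=.58,fy=.58) )
E
```

```text
top plate (533.4492797851562, -120.63683319091797) 107.95816040039062 fit [ 533.64964331 -120.55512974] 107.20735213083229
tray ((608.4104614257812, 179.05979919433594), (263.5323181152344, 189.53530883789062), 82.520751953125)
scene plate (541.0927734375, -126.6854476928711) 112.03801727294922 fit [ 539.21539671 -124.81678955] 107.54280353462747
tray ((595.2689208984375, 150.82077026367188), (191.92031860351562, 162.456298828125), 82.52409362792969)
```

View pics/topc.png

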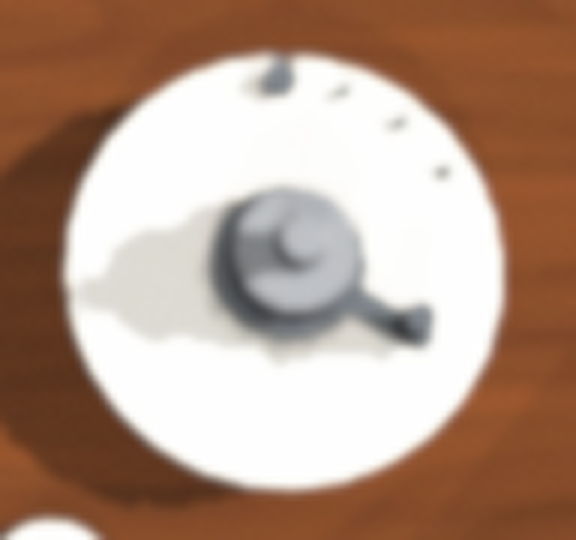

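View pics/scenec.png

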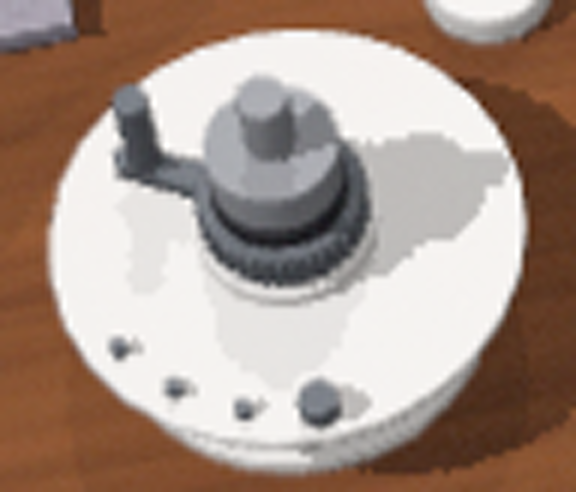

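Top crop: knob top at about (300,240), post top at (415,322), big stud at (275,75), and three small studs to its right. The post is at the clockwise end and the big stud is the last one anticlockwise. The scene crop agrees. I'll triangulate these points.

```bash
python3 - <<'E'
from h import *
T=robot.calibration("top");S=robot.calibration("scene")
def tri(a,b):
    (o1,d1),(o2,d2)=ray(T,a),ray(S,b);s=np.linalg.lstsq(np.c_[d1,-d2],o2-o1,rcond=None)[0]
    p,q=o1+s[0]*d1,o2+s[1]*d2;return (p+q)/2,np.linalg.norm(p-q)
tc=lambda x,y:(320+(x+.5)/6-.5,172+(y+.5)/6-.5);sc=lambda x,y:(220+(x+.5)/6-.5,180+(y+.5)/6-.5)
C=np.array([534,-120.5])
for n,a,b,z in(("knobtop",(300,240),(264,93),162+32),("posttop",(418,318),(131,97),142),("big",(277,73),(320,390),82),("s1",(340,91),(243,405),76),("s2",(398,123),(175,384),76),("s3",(443,171),(119,344),76)):
    p,e=tri(tc(*a),sc(*b));q=onz(T,tc(*a),z);r=onz(S,sc(*b),z)
    print(n,p.round(1),round(e,1),"top",q[:2].round(1),"scene",r[:2].round(1))
for n,(u,v),cam in(("top",(267,203),T),("scene",(381,224),S)):
    im=cv2.imread(f"pics/{n}0.png").astype(int)[v-45:v+45,u-45:u+45]
    m=((im[...,1]>120)&(im[...,2]>150)).astype(np.uint8)
    m=cv2.morphologyEx(m,cv2.MORPH_CLOSE,np.ones((3,3)))
    c=max(cv2.findContours(m,0,1)[0],key=cv2.contourArea)
    P=np.array([onz(cam,p+[u-45,v-45],25)[:2] for p in cv2.convexHull(c)[:,0]]).astype(np.float32)
    print(n,cv2.minAreaRect(P),cv2.boundingRect(c))
E
```

```text
knobtop [ 532.8 -121.   174.4] 3.5 top [ 530.4 -117.3] scene [ 545.4 -122.7]
posttop [ 500.  -176.3  140.8] 3.3 top [ 500.  -174.5] scene [ 500.4 -177.9]
big [ 626.4 -122.1   86.7] 3.4 top [ 627.5 -120.9] scene [ 623.7 -123.8]
s1 [ 619.1 -154.4   73.2] 4.8 top [ 618.8 -151.7] scene [ 620.2 -156.7]
s2 [ 602.5 -181.5   72.8] 3.9 top [ 602.2 -179.1] scene [ 603.9 -183.2]
s3 [ 578.2 -202.    73. ] 3.9 top [ 577.9 -199.6] scene [ 579.5 -203.8]
top ((591.3162231445312, 175.1353759765625), (154.77963256835938, 153.3226318359375), 82.56218719482422) (17, 18, 56, 54)
scene ((596.9622192382812, 170.6909942626953), (151.7895050048828, 159.71437072753906), 82.52058410644531) (14, 18, 63, 56)
```

The geometry fits: plate centre about (534,-121), post radius 64 mm, and the cap seated with the knob top at 174 (176 expected). The collar is near stop 0 and the big stud about 120° on (2.094). The tray centre is about (594,173). Next I'll work out the approach deltas.

```bash
cat >> h.py <<'E'
from scipy.spatial.transform import Rotation as Ro
def tool():
    o=robot.get_obs();q=o["tcp_rot"];return o,Ro.from_quat([q[1],q[2],q[3],q[0]]).as_matrix()
def delta(X):
    o,R=tool();d=R.T@(np.array(X)-o["eef_pos"])/10
    return d.round(2),round(np.linalg.norm(d)/5,1)
E
python3 - <<'E'
from h import *
o,R=tool();print(R.round(3))
print(delta([534,-121,260]))
c=robot.calibration("wrist");print(c["fx"],c["cx"],c["cy"]);Rc=np.array(c["R"]);print("cam in tool mm",(R.T@(-Rc.T@c["t"]-o["eef_pos"])).round(1),"\n",(Rc@R).round(3))
E
```

```text
[[-0.     0.264 -0.965]
 [ 0.001 -0.965 -0.264]
 [-1.    -0.002  0.   ]]
(array([ -5.79, -41.71, -48.32]), np.float64(12.8))
360.12881404785804 315.61147000446397 202.0773634581194
cam in tool mm [-171.2    0.4  -77.6] 
 [[-0.001  1.    -0.   ]
 [-0.303 -0.     0.953]
 [ 0.953  0.001  0.303]]
```

Call:
drive_tool:
  deltas:
    - {"translation": [-0.9, -3.2, -3.7], "roll": 0, "hand": 1}
    - {"translation": [-0.9, -3.2, -3.7], "roll": 0, "hand": 1}
    - {"translation": [-0.9, -3.2, -3.7], "roll": 0, "hand": 1}
    - {"translation": [-0.9, -3.2, -3.7], "roll": 0, "hand": 1}
    - {"translation": [-0.9, -3.2, -3.7], "roll": 0, "hand": 1}
    - {"translation": [-0.9, -3.2, -3.7], "roll": 0, "hand": 1}
    - {"translation": [-0.9, -3.2, -3.7], "roll": 0, "hand": 1}
    - {"translation": [-0.9, -3.2, -3.7], "roll": 0, "hand": 1}
    - {"translation": [-0.9, -3.2, -3.7], "roll": 0, "hand": 1}
    - {"translation": [-0.9, -3.2, -3.7], "roll": 0, "hand": 1}

```text
time_s: 1.1
eef_pos: [447.7, -243.8, 287.0]
tcp_rot: [-0.087, -0.699, -0.092, 0.704]
wrist_force: [0.5, -0.6, 1.0]
opening: 85.3
```

```bash
python3 - <<'E'
from h import *
o=robot.get_obs();print(o["time_s"],o["eef_pos"].round(1),o["qpos"].round(3))
print(delta([534,-121,260]),tool()[1].round(3))
E
```

```text
1.1 [ 447.7 -243.8  287. ] [ 0.485  0.265 -0.101  1.716  0.026  1.172 -0.94 ]
(array([  2.7 ,  -9.69, -11.46]), np.float64(3.1)) [[-0.008  0.251 -0.968]
 [ 0.006 -0.968 -0.251]
 [-1.    -0.008  0.007]]
```

Call:
drive_tool:
  deltas:
    - {"translation": [0, -3.2, -3.7], "roll": 0, "hand": 1}
    - {"translation": [0, -3.2, -3.7], "roll": 0, "hand": 1}
    - {"translation": [0, -3.2, -3.7], "roll": 0, "hand": 0.6}
    - {"translation": [0, 0, 0], "roll": 0, "hand": 0.6}
    - {"translation": [0, 0, 0], "roll": 0, "hand": 0.6}

```text
time_s: 1.6
eef_pos: [535.2, -111.4, 287.3]
tcp_rot: [-0.09, -0.699, -0.097, 0.703]
wrist_force: [0.2, -1.0, -0.0]
opening: 51.1
```

```bash
python3 - <<'E'
from h import *
o,R=tool();c=robot.calibration("wrist");im=robot.grab_frame("wrist");cv2.imwrite("pics/w1.png",im)
import pickle;pickle.dump(c,open("w1.pkl","wb"))
print(o["time_s"],o["eef_pos"].round(1),o["opening"],delta([534,-121,145]),R.round(3))
for X in([534,-121,176],[500,-176,142],[626.4,-122,82],[535-92,-122,82]):print(proj(c,X).round(0))
E
```

```text
1.6 [ 535.2 -111.4  287.3] 51.0593788115682 (array([14.22,  1.11,  0.34]), np.float64(2.9)) [[-0.007  0.262 -0.965]
 [ 0.009 -0.965 -0.262]
 [-1.    -0.01   0.004]]
[327. 192.]
[373. 230.]
[352.  78.]
[305. 243.]
```

View pics/w1.png

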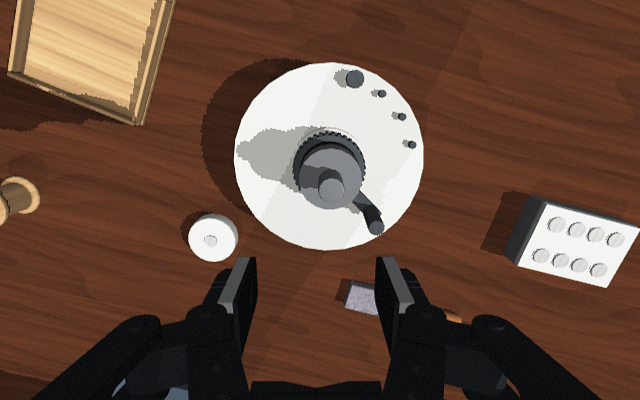

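The wrist view shows the knob top at (332,189), the post top at (376,227), the big stud at (355,78) and the small studs at (382,93), (402,116), (412,144). All are within 5 px of the predictions.

```bash
python3 - <<'E'
from h import *
import pickle;c=pickle.load(open("w1.pkl","rb"))
k=onz(c,(332,189),176);p=onz(c,(376,227),142);print("knob",k,"post",p)
st=np.array([onz(c,u,z)[:2] for u,z in(((355,78),82),((382,93),76),((402,116),76),((412,144),76))]);print(st.round(1))
im=cv2.imread("pics/w1.png");m=((im.min(2)>150)).astype(np.uint8);m[:, :225]=0;m[:,440:]=0;m[255:]=0
h=cv2.convexHull(max(cv2.findContours(m,0,1)[0],key=cv2.contourArea))[:,0]
P=np.array([onz(c,u,68)[:2] for u in h]);A=np.c_[2*P,np.ones(len(P))];s=np.linalg.lstsq(A,(P**2).sum(1),rcond=None)[0]
C=s[:2];print("plate",C,np.sqrt(s[2]+C@C))
for n,q in[("post",p[:2])]+[("st",x) for x in st]:d=q-C;print(n,np.hypot(*d).round(1),np.degrees(np.arctan2(d[1],d[0])).round(1))
print(delta([*k[:2],250]),delta([*k[:2],146]))
E
```

```text
knob [ 537.05721902 -124.12458387  176.        ] post [ 503.32820867 -178.09206856  142.        ]
[[ 627.7 -125. ]
 [ 621.3 -156.2]
 [ 605.1 -183.3]
 [ 580.6 -203.1]]
plate [ 535.54706243 -123.84558311] 103.98863625643355
post 63.1 -120.7
st 92.1 -0.7
st 91.7 -20.6
st 91.5 -40.5
st 91.2 -60.4
(array([3.71, 1.37, 0.16]), np.float64(0.8)) (array([14.11,  1.49,  0.12]), np.float64(2.8))
```

Call:
drive_tool:
  deltas:
    - {"translation": [2, 1.4, 0.2], "roll": 0, "hand": 0.6}
    - {"translation": [3, 0, 0], "roll": 0, "hand": 0.6}
    - {"translation": [3, 0, 0], "roll": 0, "hand": 0.6}
    - {"translation": [2, 0, 0], "roll": 0, "hand": 0.6}
    - {"translation": [0, 0, 0], "roll": 0, "hand": 0.6}

```text
time_s: 2.15
eef_pos: [533.9, -131.0, 184.8]
tcp_rot: [-0.088, -0.7, -0.093, 0.703]
wrist_force: [0.4, -0.2, 0.3]
opening: 51.2
```

```bash
python3 - <<'E'
from h import *
o=robot.get_obs();print(o["eef_pos"].round(1),delta([536.2,-124,146]))
E
```

```text
[ 533.9 -131.   184.8] (array([ 3.89, -0.58, -0.42]), np.float64(0.8))
```

Call:
drive_tool:
  deltas:
    - {"translation": [0, -0.6, -0.4], "roll": 0, "hand": 0.6}
    - {"translation": [1.5, 0, 0], "roll": 0, "hand": 0.6}
    - {"translation": [1.5, 0, 0], "roll": 0, "hand": 0.6}
    - {"translation": [0.8, 0, 0], "roll": 0, "hand": 0.6}
    - {"translation": [0, 0, 0], "roll": 0, "hand": 0.6}

```text
time_s: 2.65
eef_pos: [538.5, -125.6, 151.4]
tcp_rot: [0.087, 0.702, 0.091, -0.701]
wrist_force: [-0.2, 0.2, 0.2]
opening: 51.2
```

```bash
python3 - <<'E'
from h import *
o=robot.get_obs();print(o["eef_pos"].round(1),delta([536.2,-124,146]))
E
```

```text
[ 538.5 -125.6  151.4] (array([ 0.54, -0.21,  0.19]), np.float64(0.1))
```

Call:
drive_tool:
  deltas:
    - {"translation": [0.5, -0.2, 0.2], "roll": 0, "hand": 0.6}
    - {"translation": [0, 0, 0], "roll": 0, "hand": 0.4}
    - {"translation": [0, 0, 0], "roll": 0, "hand": 0.1}
    - {"translation": [0, 0, 0], "roll": 0, "hand": 0.1}
    - {"translation": [0, 0, 0], "roll": 0, "hand": 0.1}
    - {"translation": [0, 0, 0], "roll": 0, "hand": 0.1}

```text
time_s: 3.25
eef_pos: [537.7, -124.2, 149.3]
tcp_rot: [0.088, 0.704, 0.09, -0.699]
wrist_force: [0.4, 0.6, 0.2]
opening: 8.6
```

The opening is 8.6 mm but the knob is 22 mm wide, so the grasp missed. I'll look before moving again.

```bash
python3 - <<'E'
from h import *
o=robot.get_obs();print(o["eef_pos"].round(1),o["opening"],o["wrist_force"])
w=robot.grab_frame("wrist");s=robot.grab_frame("scene")
s=cv2.resize(s[130:270,200:360],(640,560),interpolation=cv2.INTER_CUBIC)
cv2.imwrite("pics/w2.png",w);cv2.imwrite("pics/s2.png",s)
E
```

```text
[ 537.7 -124.2  149.3] 8.550935991017544 [0.38321351 0.6102354  0.15895009]
```

View pics/w2.png

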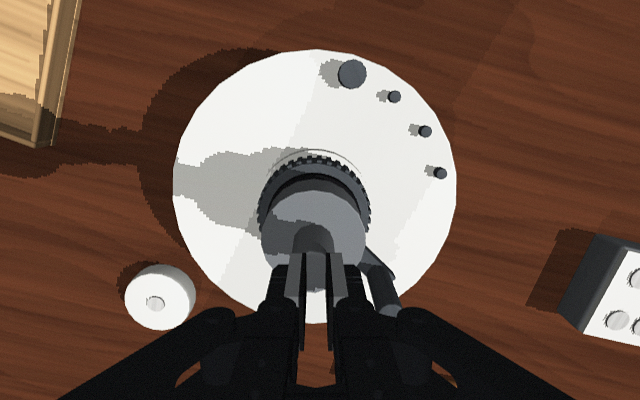

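View pics/s2.png

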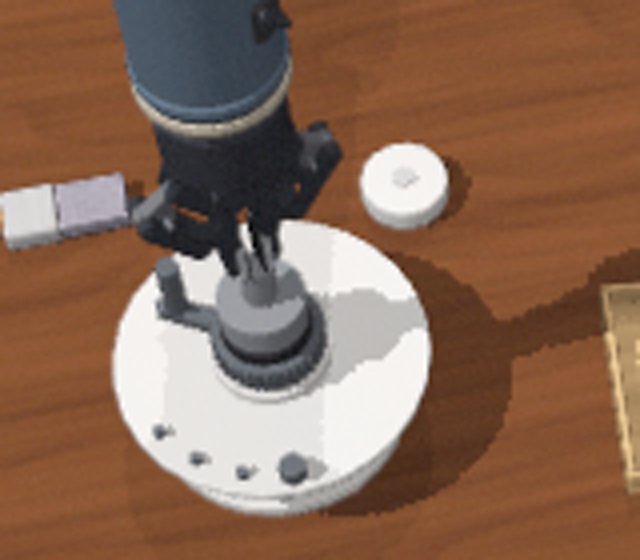

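In both views the fingers overlap the knob, and the force is nil. I'll zoom in on the fingertips.

```bash
python3 - <<'E'
from h import *
w=cv2.imread("pics/w2.png")[215:345,245:385];s=cv2.imread("pics/s2.png")[215:345,188:328]
cv2.imwrite("pics/z.png",np.vstack([cv2.resize(a,None,fx=2.3*1,fy=2.3,interpolation=cv2.INTER_CUBIC) for a in (w,s)]))
o,R=tool();P=o["eef_pos"]
for n in("wrist","scene"):
    c=robot.calibration(n)
    for nm,X in(("tcp",P),("hold",P-R[:,0]*18.7),("knobtop",[537,-124,176]),("knobbase",[537,-124,140])):
        u=proj(c,X); 
        if n=="scene":u=(u-[200,130])*4
        z=(u-([245,215] if n=="wrist" else [188,215]))*2.3+[0,0 if n=="wrist" else 299]
        print(n,nm,u.round(0),"in zoom",z.round(0))
E
```

```text
wrist tcp [315. 245.] in zoom [160.  68.]
wrist hold [315. 261.] in zoom [160. 106.]
wrist knobtop [314. 270.] in zoom [158. 127.]
wrist knobbase [314. 239.] in zoom [159.  54.]
scene tcp [258. 289.] in zoom [160. 470.]
scene hold [254. 273.] in zoom [152. 433.]
scene knobtop [253. 265.] in zoom [150. 415.]
scene knobbase [259. 296.] in zoom [164. 485.]
```

View pics/z.png

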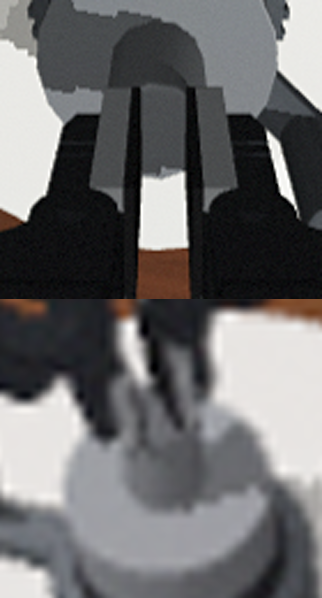

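The zoom explains it. By image geometry the pad tips sit about 30 mm behind the reported TCP, just above the knob top, so the fingers closed in air. The visible gap of 9.5 mm at that depth agrees with the reported 8.6 mm. I'll open, descend about 20 mm while watching the force, then close again.

Call:
drive_tool:
  deltas:
    - {"translation": [0, 0, 0], "roll": 0, "hand": 0.6}
    - {"translation": [0, 0, 0], "roll": 0, "hand": 0.6}
    - {"translation": [0, 0, 0], "roll": 0, "hand": 0.6}
    - {"translation": [0.5, 0, 0], "roll": 0, "hand": 0.6}
    - {"translation": [0.5, 0, 0], "roll": 0, "hand": 0.6}
    - {"translation": [0.5, 0, 0], "roll": 0, "hand": 0.6}
    - {"translation": [0.5, 0, 0], "roll": 0, "hand": 0.6}
    - {"translation": [0, 0, 0], "roll": 0, "hand": 0.6}

```text
time_s: 4.15
eef_pos: [537.3, -124.1, 126.8]
tcp_rot: [0.087, 0.704, 0.09, -0.699]
wrist_force: [-0.5, 0.4, -0.2]
opening: 51.3
```

```bash
python3 - <<'E'
from h import *
o,R=tool();print(o["eef_pos"].round(1),delta([536.7,-124.3,125]),R[:,0].round(3))
print(o["wrist_force"])
cv2.imwrite("pics/w3.png",robot.grab_frame("wrist"))
s=robot.grab_frame("scene")[170:240,220:310];cv2.imwrite("pics/s3.png",s)
w=cv2.imread("pics/w3.png")[180:400,200:430]
cv2.imwrite("pics/z3.png",np.hstack([cv2.resize(w,(400,383)),cv2.resize(s,(400,383),interpolation=cv2.INTER_CUBIC)]))
E
```

```text
[ 537.3 -124.1  126.8] (array([0.18, 0.01, 0.07]), np.float64(0.0)) [ 0.005  0.005 -1.   ]
[-0.51774617  0.44830953 -0.23925178]
```

View pics/z3.png

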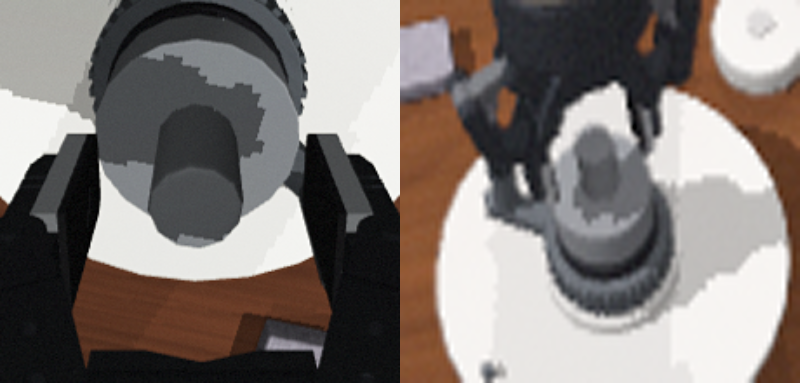

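The reported TCP is now below the cap's top face with no contact, which confirms the offset. The open pads straddle the knob evenly. I'll go 7 mm deeper and close.

Call:
drive_tool:
  deltas:
    - {"translation": [0.6, 0.05, 0.0], "roll": 0, "hand": 0.6}
    - {"translation": [0, 0, 0], "roll": 0, "hand": 0.4}
    - {"translation": [0, 0, 0], "roll": 0, "hand": 0.1}
    - {"translation": [0, 0, 0], "roll": 0, "hand": 0.1}
    - {"translation": [0, 0, 0], "roll": 0, "hand": 0.1}
    - {"translation": [0, 0, 0], "roll": 0, "hand": 0.1}

```text
time_s: 4.85
eef_pos: [538.2, -124.3, 121.6]
tcp_rot: [0.088, 0.704, 0.091, -0.699]
wrist_force: [0.1, 0.5, 0.0]
opening: 20.3
```

Gripped: opening 20.3 mm on the 22 mm knob. Now I'll lift straight up.

Call:
drive_tool:
  deltas:
    - {"translation": [-0.5, 0, 0], "roll": 0, "hand": 0}
    - {"translation": [-1, 0, 0], "roll": 0, "hand": 0}
    - {"translation": [-1, 0, 0], "roll": 0, "hand": 0}
    - {"translation": [-1, 0, 0], "roll": 0, "hand": 0}
    - {"translation": [-1, 0, 0], "roll": 0, "hand": 0}
    - {"translation": [-1, 0, 0], "roll": 0, "hand": 0}
    - {"translation": [-1, 0, 0], "roll": 0, "hand": 0}
    - {"translation": [0, 0, 0], "roll": 0, "hand": 0}

```text
time_s: 5.65
eef_pos: [538.3, -125.2, 194.0]
tcp_rot: [0.088, 0.705, 0.09, -0.698]
wrist_force: [0.6, -0.5, -0.7]
opening: 20.6
```

```bash
python3 - <<'E'
from h import *
o,R=tool();c=robot.calibration("wrist");im=robot.grab_frame("wrist");s=robot.grab_frame("scene")
print(o["eef_pos"].round(1),o["wrist_force"],delta([594,172,185]),R.round(3))
# tray in wrist view
m=((im[...,1].astype(int)>110)&(im[...,2]>140)&(im[...,2].astype(int)-im[...,0]>50)).astype(np.uint8)
k=max(cv2.findContours(m,0,1)[0],key=cv2.contourArea);print(cv2.boundingRect(k))
cv2.imwrite("pics/z4.png",np.hstack([cv2.resize(im,(400,250)),cv2.resize(s[130:255,180:380],(400,250))]))
E
```

```text
[ 538.3 -125.2  194. ] [ 0.62117454 -0.46212782 -0.72842383] (array([  0.93, -27.36, -12.86]), np.float64(6.0)) [[ 0.009  0.249 -0.968]
 [ 0.004 -0.968 -0.249]
 [-1.    -0.002 -0.01 ]]
(0, 0, 98, 136)
```

View pics/z4.png

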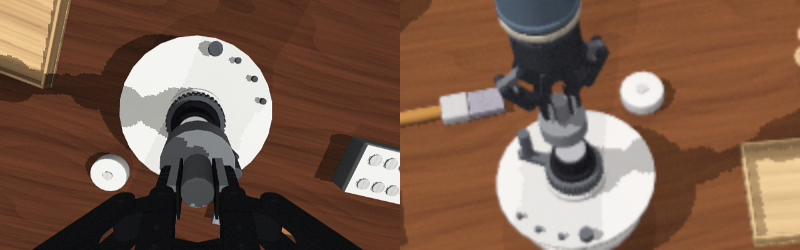

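The cap is held upright and clear of the eyepiece; the magnifier and post look unchanged. I'll carry it to the tray.

Call:
drive_tool:
  deltas:
    - {"translation": [0, -2, -0.9], "roll": 0, "hand": 0}
    - {"translation": [0, -3.4, -1.6], "roll": 0, "hand": 0}
    - {"translation": [0, -3.4, -1.6], "roll": 0, "hand": 0}
    - {"translation": [0, -3.4, -1.6], "roll": 0, "hand": 0}
    - {"translation": [0, -3.4, -1.6], "roll": 0, "hand": 0}
    - {"translation": [0, -3.4, -1.6], "roll": 0, "hand": 0}
    - {"translation": [0, -3.4, -1.6], "roll": 0, "hand": 0}
    - {"translation": [0, -3.4, -1.6], "roll": 0, "hand": 0}
    - {"translation": [0, -1.5, -0.7], "roll": 0, "hand": 0}
    - {"translation": [0, 0, 0], "roll": 0, "hand": 0}

```text
time_s: 6.75
eef_pos: [592.3, 179.9, 185.6]
tcp_rot: [-0.086, -0.7, -0.088, 0.703]
wrist_force: [0.0, -0.7, -0.8]
opening: 20.0
```

```bash
python3 - <<'E'
from h import *
print(delta([594,172,190]),delta([594,172,13]),robot.get_obs()["qpos"].round(2))
E
```

```text
(array([-0.45,  0.8 ,  0.02]), np.float64(0.2)) (array([17.25,  0.86, -0.05]), np.float64(3.5)) [-0.25  0.51 -0.19  1.61  0.1   1.04 -1.79]
```

Call:
drive_tool:
  deltas:
    - {"translation": [1, 0.8, 0], "roll": 0, "hand": 0}
    - {"translation": [2.5, 0, 0], "roll": 0, "hand": 0}
    - {"translation": [3, 0, 0], "roll": 0, "hand": 0}
    - {"translation": [3, 0, 0], "roll": 0, "hand": 0}
    - {"translation": [2.5, 0, 0], "roll": 0, "hand": 0}
    - {"translation": [1.5, 0, 0], "roll": 0, "hand": 0}
    - {"translation": [0.7, 0, 0], "roll": 0, "hand": 0}
    - {"translation": [0, 0, 0], "roll": 0, "hand": 0}

```text
time_s: 7.55
eef_pos: [592.7, 149.3, 33.5]
tcp_rot: [-0.084, -0.699, -0.078, 0.706]
wrist_force: [0.3, -1.0, -1.0]
opening: 20.3
```

```bash
python3 - <<'E'
from h import *
print(delta([594,172,13]))
E
```

```text
(array([ 2.03, -2.19, -0.67]), np.float64(0.6))
```

Call:
drive_tool:
  deltas:
    - {"translation": [0, -1.1, -0.3], "roll": 0, "hand": 0}
    - {"translation": [0, -0.9, -0.3], "roll": 0, "hand": 0}
    - {"translation": [0, 0, 0], "roll": 0, "hand": 0}
    - {"translation": [0.5, 0, 0], "roll": 0, "hand": 0}
    - {"translation": [0.5, 0, 0], "roll": 0, "hand": 0}
    - {"translation": [0.3, 0, 0], "roll": 0, "hand": 0}
    - {"translation": [0, 0, 0], "roll": 0, "hand": 0}

```text
time_s: 8.25
eef_pos: [596.1, 171.6, 22.5]
tcp_rot: [-0.084, -0.701, -0.078, 0.704]
wrist_force: [-0.7, -0.2, -0.7]
opening: 19.8
```

```bash
python3 - <<'E'
from h import *
print(delta([594,172,13]),tool()[1].round(3))
E
```

```text
(array([ 0.95, -0.1 ,  0.19]), np.float64(0.2)) [[-0.003  0.227 -0.974]
 [-0.008 -0.974 -0.227]
 [-1.     0.007  0.005]]
```

Now small downward steps until the force shows contact.

Call:
drive_tool:
  deltas:
    - {"translation": [0.35, 0, 0], "roll": 0, "hand": 0}
    - {"translation": [0.25, 0, 0], "roll": 0, "hand": 0}
    - {"translation": [0.2, 0, 0], "roll": 0, "hand": 0}
    - {"translation": [0, 0, 0], "roll": 0, "hand": 0}

```text
time_s: 8.65
eef_pos: [595.9, 170.9, 13.5]
tcp_rot: [-0.083, -0.701, -0.078, 0.704]
wrist_force: [-0.3, 0.5, -0.3]
opening: 20.2
```

Call:
drive_tool:
  deltas:
    - {"translation": [0.15, 0, 0], "roll": 0, "hand": 0}
    - {"translation": [0, 0, 0], "roll": 0, "hand": 0}

```text
time_s: 8.85
eef_pos: [596.1, 170.7, 13.0]
tcp_rot: [-0.083, -0.701, -0.078, 0.704]
wrist_force: [0.5, -0.2, -1.1]
opening: 20.0
```

Call:
drive_tool:
  deltas:
    - {"translation": [0.15, 0, 0], "roll": 0, "hand": 0}
    - {"translation": [0, 0, 0], "roll": 0, "hand": 0}

```text
time_s: 9.05
eef_pos: [596.1, 170.7, 13.1]
tcp_rot: [-0.083, -0.701, -0.078, 0.704]
wrist_force: [-0.1, 0.8, -1.1]
opening: 20.1
```

Call:
drive_tool:
  deltas:
    - {"translation": [0.15, 0, 0], "roll": 0, "hand": 0}
    - {"translation": [0, 0, 0], "roll": 0, "hand": 0}

```text
time_s: 9.25
eef_pos: [596.3, 170.6, 12.9]
tcp_rot: [-0.083, -0.702, -0.078, 0.703]
wrist_force: [-0.5, 0.7, -1.3]
opening: 20.3
```

Call:
drive_tool:
  deltas:
    - {"translation": [0.2, 0, 0], "roll": 0, "hand": 0}
    - {"translation": [0.2, 0, 0], "roll": 0, "hand": 0}

```text
time_s: 9.45
eef_pos: [596.2, 170.3, 12.4]
tcp_rot: [-0.083, -0.702, -0.077, 0.703]
wrist_force: [-9.6, -2.8, 32.1]
opening: 20.4
```

Contact at 12.4 against the predicted 12.6: the cap is on the tray floor. I'll relax, then open.

Call:
drive_tool:
  deltas:
    - {"translation": [0, 0, 0], "roll": 0, "hand": 0}
    - {"translation": [0, 0, 0], "roll": 0, "hand": 0.3}
    - {"translation": [0, 0, 0], "roll": 0, "hand": 0.5}
    - {"translation": [0, 0, 0], "roll": 0, "hand": 0.5}
    - {"translation": [-1, 0, 0], "roll": 0, "hand": 0.5}
    - {"translation": [-3, 0, 0], "roll": 0, "hand": 0.5}
    - {"translation": [-4, 0, 0], "roll": 0, "hand": 0.5}
    - {"translation": [-4, 0, 0], "roll": 0, "hand": 0.5}
    - {"translation": [-4, 0, 0], "roll": 0, "hand": 0.5}
    - {"translation": [0, 0, 0], "roll": 0, "hand": 0.5}

```text
time_s: 10.45
eef_pos: [595.7, 171.8, 179.2]
tcp_rot: [-0.083, -0.701, -0.077, 0.704]
wrist_force: [0.7, 0.8, -0.8]
opening: 43.0
```

```bash
python3 - <<'E'
from h import *
c=robot.calibration("top");im=robot.grab_frame("wrist");o,R=tool()
cv2.imwrite("pics/w5.png",im)
C=np.array([536.2,-124]);a=np.radians(-120.7)
print("post",C+64*np.array([np.cos(a),np.sin(a)]),o["eef_pos"].round(1),o["qpos"].round(2),np.degrees(np.arctan2(R[1,1],R[0,1])))
P=C+64*np.array([np.cos(a),np.sin(a)]);print(delta([*P,180]))
E
```

```text
post [ 503.52525325 -179.03054538] [594.5 171.3 176.6] [-0.25  0.52 -0.18  1.62  0.11  1.02 -1.81] -76.94505073083138
(array([ 0.08, 32.07, 16.78]), np.float64(7.2))
```

View pics/w5.png

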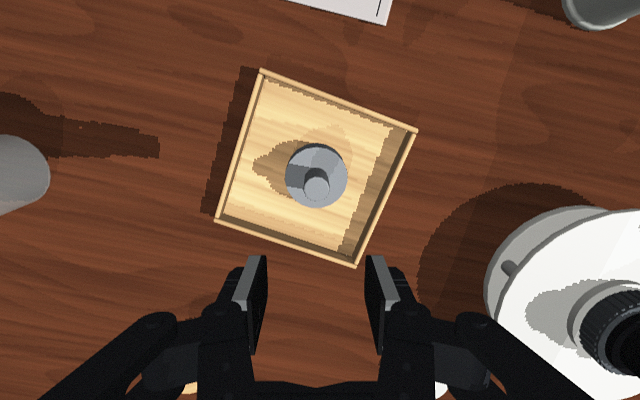

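The cap stands knob up near the middle of the tray, at about (316,180). Now I'll move over to the post.

Call:
drive_tool:
  deltas:
    - {"translation": [0, 4.0, 2.1], "roll": 0, "hand": 0.5}
    - {"translation": [0, 4.0, 2.1], "roll": 0, "hand": 0.5}
    - {"translation": [0, 4.0, 2.1], "roll": 0, "hand": 0.5}
    - {"translation": [0, 4.0, 2.1], "roll": 0, "hand": 0.5}
    - {"translation": [0, 4.0, 2.1], "roll": 0, "hand": 0.5}
    - {"translation": [0, 4.0, 2.1], "roll": 0, "hand": 0.5}
    - {"translation": [0, 4.0, 2.1], "roll": 0, "hand": 0.5}
    - {"translation": [0, 3.8, 2.0], "roll": 0, "hand": 0.5}
    - {"translation": [0, 0, 0], "roll": 0, "hand": 0.5}

```text
time_s: 11.4
eef_pos: [495.0, -187.0, 172.6]
tcp_rot: [-0.084, -0.695, -0.08, 0.709]
wrist_force: [0.1, 0.4, -0.1]
opening: 42.5
```

Call:
drive_tool:
  deltas:
    - {"translation": [0, 0, 0], "roll": -0.135, "hand": 0.5}
    - {"translation": [0, 0, 0], "roll": -0.135, "hand": 0.5}
    - {"translation": [0, 0, 0], "roll": -0.135, "hand": 0.5}
    - {"translation": [0, 0, 0], "roll": -0.135, "hand": 0.5}
    - {"translation": [0, 0, 0], "roll": -0.135, "hand": 0.5}
    - {"translation": [0, 0, 0], "roll": -0.135, "hand": 0.5}
    - {"translation": [0, 0, 0], "roll": 0, "hand": 0.5}

```text
time_s: 12.1
eef_pos: [489.8, -185.8, 166.3]
tcp_rot: [-0.356, -0.598, -0.365, 0.618]
wrist_force: [0.0, -1.0, -0.5]
opening: 42.9
```

```bash
cat > st.py <<'E'
from h import *
import sys
o,R=tool();C=np.array([536.2,-124]);d=o["eef_pos"][:2]-C
print("t",o["time_s"],"pos",o["eef_pos"].round(1),"r",np.hypot(*d).round(1),"ang",np.degrees(np.arctan2(d[1],d[0])).round(1),"jaw",np.degrees(np.arctan2(R[1,1],R[0,1])).round(1),"F",o["wrist_force"].round(1),"open",round(float(o["opening"]),1),"q7",o["qpos"][6].round(2),"down",R[:,0].round(3))
if len(sys.argv)>2:
    a=np.radians(float(sys.argv[1]));print("delta",delta([*(C+64*np.array([np.cos(a),np.sin(a)])),float(sys.argv[2])]))
E
python3 st.py -120.7 150;python3 st.py -120.7 88
```

```text
t 12.1 pos [ 489.8 -185.8  166.3] r 77.3 ang -126.9 jaw -28.7 F [ 0.  -1.  -0.5] open 42.9 q7 -0.43 down [-0.031 -0.003 -1.   ]
delta (array([ 1.58,  0.92, -1.28]), np.float64(0.4))
t 12.1 pos [ 489.8 -185.8  166.3] r 77.3 ang -126.9 jaw -28.7 F [ 0.  -1.  -0.5] open 42.9 q7 -0.43 down [-0.031 -0.003 -1.   ]
delta (array([ 7.78,  1.08, -1.4 ]), np.float64(1.6))
```

Call:
drive_tool:
  deltas:
    - {"translation": [0, 1.0, -1.35], "roll": 0, "hand": 0.5}
    - {"translation": [0, 0, 0], "roll": 0, "hand": 0.5}
    - {"translation": [1.5, 0, 0], "roll": 0, "hand": 0.5}
    - {"translation": [1.5, 0, 0], "roll": 0, "hand": 0.5}
    - {"translation": [0, 0, 0], "roll": 0, "hand": 0.5}

```text
time_s: 12.6
eef_pos: [505.9, -176.4, 133.7]
tcp_rot: [-0.352, -0.6, -0.362, 0.621]
wrist_force: [-1.8, -0.4, -0.0]
opening: 43.0
```

```bash
python3 st.py -120.7 88
```

```text
t 12.6 pos [ 505.9 -176.4  133.7] r 60.5 ang -120.1 jaw -29.4 F [-1.8 -0.4 -0. ] open 43.0 q7 -0.49 down [-0.032 -0.002 -0.999]
delta (array([4.57, 0.05, 0.27]), np.float64(0.9))
```

Call:
drive_tool:
  deltas:
    - {"translation": [1.2, 0, 0.3], "roll": 0, "hand": 0.5}
    - {"translation": [1.2, 0, 0], "roll": 0, "hand": 0.5}
    - {"translation": [1.2, 0, 0], "roll": 0, "hand": 0.5}
    - {"translation": [0.8, 0, 0], "roll": 0, "hand": 0.5}
    - {"translation": [0, 0, 0], "roll": 0, "hand": 0.5}

```text
time_s: 13.1
eef_pos: [503.3, -179.0, 86.7]
tcp_rot: [-0.351, -0.601, -0.361, 0.621]
wrist_force: [-0.1, -1.2, 0.7]
opening: 42.9
```

```bash
python3 st.py -120.7 88
```

```text
t 13.1 pos [ 503.3 -179.    86.7] r 64.1 ang -120.9 jaw -29.6 F [-0.1 -1.2  0.7] open 42.9 q7 -0.51 down [-0.032 -0.003 -0.999]
delta (array([-0.13,  0.02, -0.01]), np.float64(0.0))
```

Call:
drive_tool:
  deltas:
    - {"translation": [0, 0, 0], "roll": 0, "hand": 0.3}
    - {"translation": [0, 0, 0], "roll": 0, "hand": 0}
    - {"translation": [0, 0, 0], "roll": 0, "hand": 0}
    - {"translation": [0, 0, 0], "roll": 0, "hand": 0}
    - {"translation": [0, 0, 0], "roll": 0, "hand": 0}

```text
time_s: 13.6
eef_pos: [502.7, -178.8, 86.9]
tcp_rot: [-0.351, -0.6, -0.361, 0.621]
wrist_force: [-1.0, -0.7, -4.5]
opening: 13.8
```

```bash
python3 st.py
```

```text
t 13.6 pos [ 502.7 -178.8   86.9] r 64.2 ang -121.5 jaw -29.6 F [-1.  -0.7 -4.5] open 13.8 q7 -0.51 down [-0.033 -0.002 -0.999]
```

Pinched: 13.8 mm opening on the 16 mm post, the same 2 mm bias as on the knob. Now I'll swing along the arc.

Call:
drive_tool:
  deltas:
    - {"translation": [0, 0.45, -0.016], "roll": -0.07, "hand": 0}
    - {"translation": [0, 0.45, -0.016], "roll": -0.07, "hand": 0}
    - {"translation": [0, 0.45, -0.016], "roll": -0.07, "hand": 0}
    - {"translation": [0, 0.45, -0.016], "roll": -0.07, "hand": 0}

```text
time_s: 14.0
eef_pos: [520.1, -185.4, 86.9]
tcp_rot: [-0.434, -0.544, -0.446, 0.563]
wrist_force: [-1.1, 0.8, -3.4]
opening: 14.0
```

```bash
python3 st.py
```

```text
t 14.0 pos [ 520.1 -185.4   86.9] r 63.5 ang -104.7 jaw -13.0 F [-1.1  0.8 -3.4] open 14.0 q7 -0.28 down [-0.032 -0.003 -0.999]
```

Call:
drive_tool:
  deltas:
    - {"translation": [0, 0.45, -0.01], "roll": -0.07, "hand": 0}
    - {"translation": [0, 0.45, -0.01], "roll": -0.07, "hand": 0}
    - {"translation": [0, 0.45, -0.01], "roll": -0.07, "hand": 0}
    - {"translation": [0, 0.45, -0.01], "roll": -0.07, "hand": 0}
    - {"translation": [0, 0.45, -0.016], "roll": -0.07, "hand": 0}
    - {"translation": [0, 0.45, -0.016], "roll": -0.07, "hand": 0}
    - {"translation": [0, 0.45, -0.016], "roll": -0.07, "hand": 0}
    - {"translation": [0, 0.45, -0.016], "roll": -0.07, "hand": 0}

```text
time_s: 14.8
eef_pos: [556.3, -182.7, 86.9]
tcp_rot: [0.572, 0.396, 0.589, -0.41]
wrist_force: [-0.6, 2.2, -2.0]
opening: 14.3
```

```bash
python3 st.py
```

```text
t 14.8 pos [ 556.3 -182.7   86.9] r 62.0 ang -71.1 jaw 20.4 F [-0.6  2.2 -2. ] open 14.3 q7 0.19 down [-0.032 -0.002 -0.999]
```

Call:
drive_tool:
  deltas:
    - {"translation": [0, 0.45, 0.01], "roll": -0.07, "hand": 0}
    - {"translation": [0, 0.45, 0.01], "roll": -0.07, "hand": 0}
    - {"translation": [0, 0.45, -0.01], "roll": -0.07, "hand": 0}
    - {"translation": [0, 0.45, -0.01], "roll": -0.07, "hand": 0}
    - {"translation": [0, 0.45, -0.01], "roll": -0.07, "hand": 0}
    - {"translation": [0, 0.45, -0.01], "roll": -0.07, "hand": 0}
    - {"translation": [0, 0.45, -0.01], "roll": -0.07, "hand": 0}
    - {"translation": [0, 0.45, -0.01], "roll": -0.07, "hand": 0}

```text
time_s: 15.6
eef_pos: [584.9, -160.6, 87.0]
tcp_rot: [0.661, 0.215, 0.683, -0.224]
wrist_force: [-5.5, -0.7, 1.3]
opening: 14.3
```

```bash
python3 st.py
```

```text
t 15.6 pos [ 584.9 -160.6   87. ] r 60.9 ang -37.0 jaw 53.8 F [-5.5 -0.7  1.3] open 14.3 q7 0.63 down [-0.033 -0.002 -0.999]
```

Call:
drive_tool:
  deltas:
    - {"translation": [0, 0.45, 0.01], "roll": -0.07, "hand": 0}
    - {"translation": [0, 0.45, 0.01], "roll": -0.07, "hand": 0}
    - {"translation": [0, 0.45, 0.01], "roll": -0.07, "hand": 0}
    - {"translation": [0, 0.45, 0], "roll": -0.07, "hand": 0}
    - {"translation": [0, 0.45, 0], "roll": -0.07, "hand": 0}
    - {"translation": [0, 0.45, 0], "roll": -0.07, "hand": 0}
    - {"translation": [0, 0.45, 0], "roll": -0.07, "hand": 0}
    - {"translation": [0, 0.3, 0], "roll": -0.05, "hand": 0}

```text
time_s: 16.4
eef_pos: [596.7, -129.3, 87.0]
tcp_rot: [0.694, 0.024, 0.719, -0.027]
wrist_force: [-1.7, 3.1, -3.0]
opening: 14.2
```

```bash
python3 st.py -0.7 87
```

```text
t 16.4 pos [ 596.7 -129.3   87. ] r 60.7 ang -5.0 jaw 85.9 F [-1.7  3.1 -3. ] open 14.2 q7 1.05 down [-0.037 -0.003 -0.999]
delta (array([-0.02,  0.47,  0.32]), np.float64(0.1))
```

Call:
drive_tool:
  deltas:
    - {"translation": [0, 0.35, 0], "roll": -0.06, "hand": 0}
    - {"translation": [0, 0.15, 0], "roll": 0, "hand": 0}
    - {"translation": [0, 0, 0], "roll": 0, "hand": 0}
    - {"translation": [0, 0, 0], "roll": 0, "hand": 0}

```text
time_s: 16.8
eef_pos: [596.9, -124.8, 87.0]
tcp_rot: [0.694, 0.003, 0.72, -0.006]
wrist_force: [-1.8, 0.0, -1.7]
opening: 14.7
```

```bash
python3 st.py -0.7 87
```

```text
t 16.8 pos [ 596.9 -124.8   87. ] r 60.7 ang -0.8 jaw 89.3 F [-1.8  0.  -1.7] open 14.7 q7 1.1 down [-0.037 -0.003 -0.999]
delta (array([-0.02,  0.01,  0.33]), np.float64(0.1))
```

The angle is -0.8° against the stud at -0.7°, and the tangential force is zero, so it's seated in the stop. I'll open, rise straight up, and back away for a picture.

Call:
drive_tool:
  deltas:
    - {"translation": [0, 0, 0], "roll": 0, "hand": 0.3}
    - {"translation": [0, 0, 0], "roll": 0, "hand": 0.5}
    - {"translation": [0, 0, 0], "roll": 0, "hand": 0.5}
    - {"translation": [0, 0, 0], "roll": 0, "hand": 0.5}
    - {"translation": [-1, 0, 0], "roll": 0, "hand": 0.5}
    - {"translation": [-3, 0, 0], "roll": 0, "hand": 0.5}
    - {"translation": [-4, 0, 0], "roll": 0, "hand": 0.5}
    - {"translation": [-4, 0, 0], "roll": 0, "hand": 0.5}
    - {"translation": [-4, 0, 0], "roll": 0, "hand": 0.5}
    - {"translation": [-2, 0, 2], "roll": 0, "hand": 0.5}

```text
time_s: 17.8
eef_pos: [621.6, -124.3, 274.6]
tcp_rot: [0.693, 0.004, 0.721, -0.006]
wrist_force: [0.7, 0.9, 0.1]
opening: 42.6
```

```bash
python3 - <<'E'
from h import *
o,R=tool();c=robot.calibration("wrist");im=robot.grab_frame("wrist");s=robot.grab_frame("scene")
print(o["time_s"],o["eef_pos"].round(1),o["wrist_force"].round(1),R[:,2].round(2))
print("expect post",proj(c,[600.2,-124.8,142]).round(0),"stud",proj(c,[628,-125,82]).round(0),"eyepiece",proj(c,[536,-124,135]).round(0))
cv2.imwrite("pics/w6.png",np.hstack([im[:400,140:540],cv2.resize(s[120:320,110:310],(400,400),interpolation=cv2.INTER_CUBIC)]))
E
```

```text
17.8 [ 621.6 -124.3  274.6] [0.7 0.9 0.1] [ 1.   -0.01 -0.04]
expect post [316. 163.] stud [316. 180.] eyepiece [316.  84.]
```

View pics/w6.png

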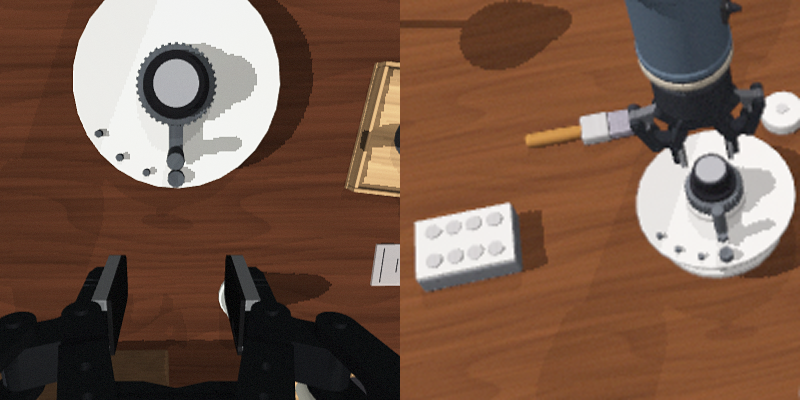

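The arm points straight at the big stud: post at (176,157), stud at (176,179), eyepiece at (176,83), all in the predicted column. The gripper is clear of everything. I'll compare the bystanders numerically against the first pictures, then hand in.

```bash
python3 - <<'E'
from h import *
for n in("top","scene"):
    d=cv2.absdiff(robot.grab_frame(n),cv2.imread(f"pics/{n}0.png")).max(2)
    m=cv2.morphologyEx((d>50).astype(np.uint8),cv2.MORPH_OPEN,np.ones((3,3)))
    print(n,[cv2.boundingRect(k) for k in cv2.findContours(m,0,2)[0] if cv2.contourArea(k)>15])
print(robot.finish_job())
E
```

```text
top [(315, 360, 8, 4), (449, 347, 12, 3), (438, 347, 36, 12), (582, 341, 56, 37), (291, 339, 124, 47), (377, 221, 15, 9), (360, 215, 19, 9), (363, 210, 10, 8), (241, 193, 45, 23), (360, 188, 11, 23), (349, 69, 206, 331)]
scene [(267, 224, 28, 18), (361, 208, 48, 28), (297, 206, 7, 5), (255, 204, 21, 14), (260, 199, 12, 8), (235, 111, 20, 10), (258, 65, 6, 13), (255, 39, 21, 35), (0, 24, 59, 91), (294, 0, 10, 12), (159, 0, 134, 213)]
the job is handed in; nothing more can be done
None
```

The job is done and handed in at about 18 s of the 53 s allowed; no verdict came back.

**Cap:** I lifted it straight off the eyepiece and set it down near the middle of the tray. It touched the floor at TCP height 12.4 mm against 12.6 predicted, with 32 N at the wrist. A picture after release showed it standing knob up.

**Collar:** I pinched the post and turned it from about stop 0 round to the large stud, which is the 2.094 rad stop. Just before letting go, the post was at -0.8° against the stud at -0.7°, with no sideways force. After release, the wrist picture showed eyepiece, post and stud in one line, with the gripper clear.

**Bystanders:** comparing the last scene and top pictures with the first ones showed changes mainly at the robot, its shadow, the magnifier and the tray. In the top view, one large changed patch from the arm also covers the brush and bobbin box. The brush, box and tape tin look in place in the last picture.

**What disagreed:**
- **Missed first grasp:** the fingers closed just above the knob without touching it. The real fingertips sit about 30 mm behind the reported TCP. I corrected for that and the second try held.
- **Opening reading:** it came out about 2 mm low on both the knob and the post.

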